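# Park a castor caddy in its bay

### The job

Roll the yellow parts caddy by its rear handle, all wheels on the bench: first push it straight ahead until both rear swivel castors trail straight behind, while it is still outside the grey parking bay, then steer it into the bay. Push it over the low sill and press its nose steadily against the sprung rubber buffer at the end, firmly enough (about 12 N) that the buffer gives a few millimetres, but never ram the bay; then ease off and let go so that the caddy stays parked behind the sill. Keep the blue box of red caps on its deck, and leave the other things on the bench alone.

Things in the scene. Friction and masses are not known exactly. Their poses are not given: they have to be found in the camera images.
- caddy: Yellow flat caddy, 219 mm long with handle, 135 mm wide, about 0.9 kg (0.65 to 1.2) without its box. Origin on the bench under the deck (z = 0 when all wheels stand); x forward, y left. Deck x = -80 to +92 mm, top 34 mm high, lip 9 mm higher. Fixed front wheels, radius 10 mm, at x = +60, y = +-50 mm; swivel castors at the rear. It rolls easily, no brake; moved sideways the front wheels skid.
- nose (a point): Front of the caddy: face of its black rubber strip, 98 mm ahead of the caddy's origin, 34 mm above the bench; strip 110 mm wide, 14 mm high. Axes as the caddy's.
- handle (a point): Middle of the caddy's push handle, 115 mm behind its origin, 70 mm above the bench: level round bar across the caddy (along its y), 90 mm between posts, the middle 70 mm a black grip 12 mm thick. It overhangs: nothing is beneath it, the deck edge is 35 mm ahead. Axes as the caddy's. It can be pinched from above, one finger before and one behind it.
- deck (a point): Middle of the box's place on the deck: top of the deck, 34 mm ahead of the caddy's origin.
- castor_left (a joint): Swivel angle of the left rear castor, rad, counter-clockwise from above; 0 (or any full turn) = trailing straight behind its pivot, pi = wheel ahead of it. Pivot at x = -50, y = +44 mm of the caddy, wheel radius 10 mm, trail 12 mm: 75 mm of straight forward rolling brings it round from any start here.
- castor_right (a joint): The same for the right rear castor, pivot at y = -44 mm.
- parts_box: Blue box full of red caps, 123x104x52 mm, 0.18 kg, loose inside the lip of the caddy's deck, long side across the caddy. Origin at the centre of its underside.
- bay: Grey parking bay fixed to the bench. Origin on the bench, midway between the front ends of the straight side rails; x is the drive-in direction, y left. Rails 40 mm high, 139 mm apart inside (2 mm of room each side of the caddy), x = 0 to 155 mm; before them flared guides open to about 190 mm at x = -50 mm. End wall at x = 155 mm. With the caddy parked its origin is at x = 20 to 36 mm here.
- sill (a point): Top of the round steel sill that lies across the bay, 73 mm in from the bay's origin, 2.5 mm high. The caddy's front wheels must roll over it, which takes a few newtons; it then keeps the caddy from rolling out.
- buffer (a joint): How far the buffer plate is pushed in, m: 0 = free, up to 0.007; spring 4 N per mm, damped. Black rubber plate 40 mm wide, 20 to 44 mm high, at the end of the bay. Its free face stands somewhere from x = 120 to 132 mm of the bay: set by hand, different each time, not measured, so it must be felt.
- black_box: Bystander: blue parts box with dark parts, 123x111x67 mm, loose, at the far edge; origin at the centre of its underside.
- gauge_stand: Bystander: tall black gauge plate on a white foot, 62x92x156 mm, loose, origin at the centre of its underside.
- oil_bottle: Bystander: green oil bottle, 38 mm wide, 89 mm high, loose, origin at the centre of its underside.
Mind the look-alikes: they are no part of the job. Of the things that look like the parts_box, the larger one is meant.

How it is judged:
By the outcome, as a careful person would: the job done as asked, in the order asked, and still so for the second after the job is handed in, with the robot touching nothing.
It also fails if it takes over 67 s, if anything falls off the work surface, if the arm or the gripper's body presses on something with over 40 N, if the wrist force passes 120 N, or if a joint passes its speed limit or range.

### The arm

A 6-joint arm with a two-finger parallel gripper is mounted at the origin on the work surface; the furniture and walls round the work are solid. World frame = base frame: x ahead of the robot, y to its left, z up, the work surface at z = 0. Lengths are in m, angles in degrees, forces in N, time in s.
With the tool pointing down it reaches from about 0.325 to 0.85 m from the base axis. Payload 4.4 kg.
Tool frame: the origin (TCP) lies where the fingers leave the gripper's body, on its centre line; the fingertips stand 97 mm ahead of it and the grasp point (between the pads) lies 78 mm ahead of it (manip.nose_length is the z of the fingertips in the tool frame, in m); z points along the fingers, y is the line along which they close (so a half turn about z gives the same grasp; the last joint's range is limited). The gripper opens to 94 mm and grips with 3 to 60 N. Pads are 16 mm wide; open, the fingers measure 119 mm over their backs; the gripper's body (75 mm by 177 mm) begins 78 mm behind the grasp point.
Start: joints at [-72.221, 11.837, 88.321, -0, 79.842, -8.623], TCP at [0.256, -0.515, 0.303] pointing down, gripper open.
Joint ranges: [-156.59, 156.59], [-49.26, 127.26], [12.9, 141.05], [-63.56, 243.56], [4.71, 150.69], [-161.64, 161.64]. Speed limits (degrees/s): [159.86, 159.86, 180, 180, 180, 180].

### API

Orientations are given as a 3x3 rotation matrix whose columns are the frame's x, y, z axes.
In Python, from rig import manip, imaging, job gives the robot as it stands.
- The arm moves only by the tool drive_tool, never from a script. Its argument "motion" is a list of rows, each a list of 3 entries, a list of its own where there are three numbers: the shift along the world's x, y, z in m, then the turn about the world's z in rad, then the finger opening in m, from 0 to 0.094. A call has 1 to 5 rows; each row is the pose to reach, as a shift and turn from the pose commanded when the call began; what a row does not reach only later rows make up. A row lasts 1/12 s, in which the tool goes at most 41.7 mm and 7.16 degrees, less where a joint would pass 70% of its speed; a pose out of reach is approached as far as the arm can. A call with a gripper value outside its range is refused whole. The fingers move at their own pace and stop on an object; the grip force is fixed at half the most. Time passes only in rows, so rows that repeat a pose let the fingers close. It gives the time, the measured TCP pose, the force, the opening and the grip force at its end, in the units of the state.
- manip.sense(): the state, without advancing time (a new reading comes with each control period).
- imaging.capture(name): name is "side" or "top" or "wrist"; returns a dict with "image" (420x560x3 uint8, red, green, blue), "camera_matrix" (3x3 intrinsics, pixels), "dist" ([k1, k2, p1, p2, k3] as OpenCV has them; the pictures are not rectified), "R" (3x3) and "t" (3): a world point X has camera coordinates R X + t. Camera axes: x right, y down, z forward; pixel columns grow to the right and rows downward; lengths in m; the calibration is good to about 2 mm. A picture is of the moment at which its call begins. There is no depth.
- job.job_done(): hands the job in; it is judged then, once.
Trained networks look in a picture, given as the dict that the camera call returned (one of the last four; its "shot" number tells which), for a name from the list of things; names that differ only in an ending like _2 or _b are one class to them, and where a whole thing is asked for, a point or a joint stands for the part that bears it (a point fixed in the world has none). Each returns a list of dicts, best first, with "conf" (0 to 1); they miss things now and then, are a little off and sometimes report something else, mostly with a low value. They report only what shows in the picture. A call takes as long as a camera call. They do not tell look-alikes from the thing itself.
- imaging.recognise(picture, thing): "bbox" ([centre column, centre row, width, height] in pixels, round what is visible of it).
- imaging.trace(picture, thing): "region" (420x560 bool, what is visible of it) and "bbox" ([centre column, centre row, width, height] in pixels, round what is visible of it).
The state is a dict: "time": time; "q": joint angles; "joint_velocities": joint speeds; "joint_torque": joint torques, N m; "tcp_pos": TCP position; "eef_rot": TCP orientation; "wrist_force": force on the tool from outside, world axes, zero at the start; "torque": the same for the moment, N m; "opening": opening from 0.0 (shut) to 1.0 (fully open); "grasp_force": force on a finger pad.
Only numpy, scipy, OpenCV 4.12 (cv2) and the standard library are available. Lean on these libraries where they do the work, as an engineer would, in place of code of your own. Each camera call takes 0.05 s, during which the arm holds its last target. There are 200 camera calls.

## Working session

There is one attempt and no reset: what is moved stays moved. The work goes in short steps, Python scripts to look and compute and a tool call to move; the robot and the scene stay as the last step left them, time stands still between calls to the robot, and variables do not carry over. Pictures are saved under pics/ and viewed, at most 10 in all, crops included, and the job is handed in when it is done.

Besides the shell and the picture viewer there is one more tool, called after ">>>" as name(argument=value, ...) on one line, values as JSON. drive_tool: Moves the arm, as the interface text tells. Its arguments: {"type":"object","properties":{"motion":{"type":"array"}},"required":["motion"]}

```bash
ls; mkdir -p pics
cat > h.py <<'E'
import numpy as np, cv2
from rig import manip, imaging, job
def px2ray(c,uv):
    p=cv2.undistortPoints(np.array(uv,float).reshape(-1,1,2),np.array(c["camera_matrix"]),np.array(c["dist"])).reshape(-1,2)
    R=np.array(c["R"]);t=np.array(c["t"])
    d=np.c_[p,np.ones(len(p))]@R
    return -R.T@t,d
def atz(c,uv,z):
    o,d=px2ray(c,uv); return o+d*((z-o[2])/d[:,2:3])
def proj(c,X):
    r,_=cv2.Rodrigues(np.array(c["R"]))
    return cv2.projectPoints(np.array(X,float).reshape(-1,1,3),r,np.array(c["t"]),np.array(c["camera_matrix"]),np.array(c["dist"]))[0].reshape(-1,2)
def save(c,n): cv2.imwrite(f"pics/{n}.png",c["image"][:,:,::-1])
E
python3 - <<'E'
from h import *
ims={n:imaging.capture(n) for n in("side","top")}
cv2.imwrite("pics/a.png",cv2.resize(np.vstack([ims[n]["image"] for n in ("top","side")])[:,:,::-1],None,fx=.71,fy=.71))
save(ims["top"],"top")
for n,c in ims.items():
    print(n,(-np.array(c["R"]).T@c["t"]).round(3))
    for th in("caddy","parts_box","bay","black_box","gauge_stand","oil_bottle","handle","nose"):
        for d in imaging.recognise(c,th)[:2]: print(th,round(d["conf"],2),np.round(d["bbox"]),atz(c,[d["bbox"][:2]],0.03).round(3)[0])
E
```

```text
pics
side [ 1.053 -0.844  0.98 ]
caddy 0.73 [230. 242.  64.  35.] [ 0.486 -0.13   0.03 ]
parts_box 0.94 [239. 228.  45.  42.] [ 0.473 -0.06   0.03 ]
parts_box 0.83 [205. 303.  35.  39.] [ 0.554 -0.367  0.03 ]
bay 0.96 [289. 187.  71.  48.] [0.522 0.224 0.03 ]
black_box 0.93 [316. 248.  44.  39.] [ 0.745 -0.02   0.03 ]
gauge_stand 0.73 [230. 245.  60.  33.] [ 0.491 -0.141  0.03 ]
gauge_stand 0.63 [337. 193.  20.  46.] [0.698 0.278 0.03 ]
oil_bottle 0.7 [294. 156.  10.  22.] [0.442 0.426 0.03 ]
oil_bottle 0.53 [231. 241.  66.  36.] [ 0.486 -0.125  0.03 ]
handle 0.56 [233. 246.  65.  38.] [ 0.503 -0.14   0.03 ]
nose 0.58 [229. 246.  58.  28.] [ 0.492 -0.148  0.03 ]
top [0.537 0.035 1.151]
caddy 0.71 [334. 246.  83.  50.] [ 0.48  -0.119  0.03 ]
parts_box 0.97 [318. 248.  36.  45.] [ 0.474 -0.073  0.03 ]
parts_box 0.97 [416. 224.  29.  27.] [ 0.545 -0.351  0.03 ]
bay 0.64 [214. 232.  80.  71.] [0.517 0.228 0.03 ]
black_box 0.62 [292. 156.  41.  42.] [0.738 0.003 0.03 ]
black_box 0.2 [213. 232.  87.  76.] [0.515 0.231 0.03 ]
gauge_stand 0.72 [212. 164.  45.  38.] [0.712 0.235 0.03 ]
gauge_stand 0.28 [336. 249.  78.  50.] [ 0.471 -0.123  0.03 ]
oil_bottle 0.57 [138. 263.  17.  10.] [0.427 0.443 0.03 ]
handle 0.93 [335. 247.  79.  48.] [ 0.476 -0.121  0.03 ]
nose 0.78 [334. 247.  78.  50.] [ 0.476 -0.119  0.03 ]
```

View pics/a.png

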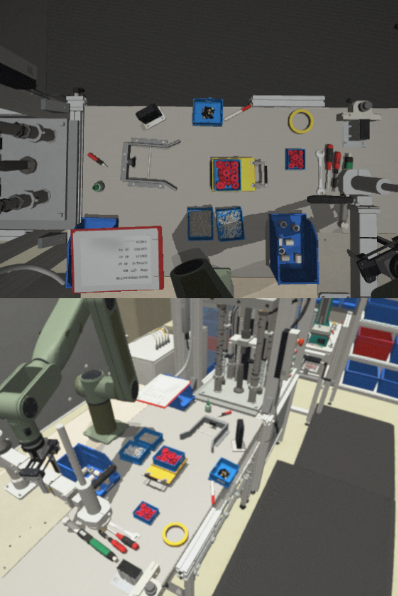

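View pics/top.png

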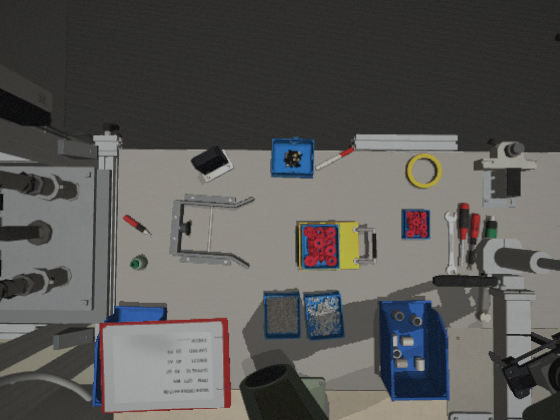

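The top view shows the caddy at about (335,246) with its nose to the left (+y) and the handle at (370,245). The bay opens to the right at (215,230).

Run:
```python
from h import *
c=imaging.capture("top")
cv2.imwrite("pics/z.png",cv2.resize(c["image"][185:285,165:385,::-1],None,fx=3.6,fy=3.6,interpolation=cv2.INTER_CUBIC))
s=manip.sense();print(s["tcp_pos"],np.round(s["eef_rot"],3).tolist(),s["opening"])
w=imaging.capture("wrist");R=np.array(s["eef_rot"]);print("cam in tool",R.T@(-np.array(w["R"]).T@w["t"]-s["tcp_pos"]),(R.T@np.array(w["R"]).T).round(2).tolist(),w["camera_matrix"])
```

```text
[ 0.25569157 -0.51502327  0.30264318] [[0.896, 0.445, 0.0], [0.445, -0.896, 0.0], [0.0, -0.0, -1.0]] 0.9999734181979614
cam in tool [ 0.07552831 -0.00030729 -0.08225062] [[-0.0, -0.97, -0.26], [1.0, -0.0, -0.0], [0.0, -0.26, 0.97]] [[359.50429082   0.         280.12270823]
 [  0.         359.50429082 210.55537608]
 [  0.           0.           1.        ]]
```

View pics/z.png

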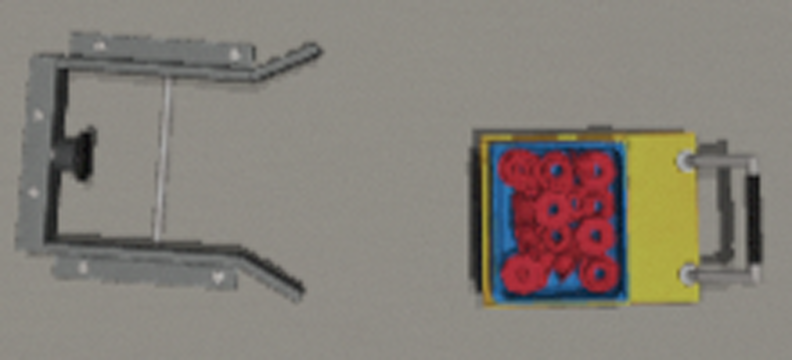

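The zoomed view gives me these points in crop pixels:
- Grip bar: (753,176) to (753,262)
- Deck rear edge: x=697
- Sill: (168,78) to (157,241)
- Rail inner corners: (68,68), (258,80), (237,248) and (52,240)

The bay is turned a few degrees from the caddy and offset in +x.

Run:
```python
from h import *
c=imaging.capture("top")
f=lambda L:[(165+x/3.6,185+y/3.6) for x,y in L]
for n,L,z in(("grip",[(753,176),(753,262)],.07),("deckrear",[(697,133),(697,302)],.034),("nose",[(474,133),(474,302)],.034),("sill",[(168,78),(157,241)],.0025),("railU",[(68,68),(258,80)],.04),("railL",[(52,240),(237,248)],.04),("buf",[(93,130),(90,182)],.04)):
    P=atz(c,f(L),z);d=P[1]-P[0];print(n,P[:,:2].round(4).tolist(),np.degrees(np.arctan2(d[1],d[0])).round(1),np.linalg.norm(d).round(4),"mid",P.mean(0).round(4))
```

```text
grip [[0.5159, -0.2231], [0.4499, -0.2232]] -179.9 0.066 mid [ 0.4829 -0.2232  0.07  ]
deckrear [[0.549, -0.1871], [0.415, -0.1875]] -179.8 0.134 mid [ 0.482  -0.1873  0.034 ]
nose [[0.5475, -0.0098], [0.4134, -0.0108]] -179.6 0.1341 mid [ 0.4805 -0.0103  0.034 ]
sill [[0.5908, 0.2401], [0.4574, 0.2473]] 176.9 0.1336 mid [0.5241 0.2437 0.0025]
railU [[0.5963, 0.3129], [0.588, 0.162]] -93.1 0.1511 mid [0.5922 0.2374 0.04  ]
railL [[0.46, 0.3235], [0.455, 0.1771]] -92.0 0.1465 mid [0.4575 0.2503 0.04  ]
buf [[0.5473, 0.2923], [0.5061, 0.2941]] 177.5 0.0412 mid [0.5267 0.2932 0.04  ]
```

>>> drive_tool(motion=[[[0.115,0.145,0],-0.23,0.06],[[0.227,0.292,-0.04],-0.461,0.06],[[0.227,0.292,-0.04],-0.461,0.06],[[0.227,0.292,-0.04],-0.461,0.06],[[0.227,0.292,-0.04],-0.461,0.06]])

```text
time: 1.47
tcp_pos: [0.3805, -0.3546, 0.2831]
eef_rot: [[1.0, -0.005, 0.001], [-0.005, -1.0, -0.001], [0.001, 0.001, -1.0]]
wrist_force: [1.1, 0.1, 0.8]
opening: 0.683
grasp_force: 0.0
```

>>> drive_tool(motion=[[[0.115,0.145,0],0,0.06],[[0.115,0.145,0],0,0.06],[[0,0,0],0,0.06],[[0,0,0],0,0.06],[[0,0,0],0,0.06]])

```text
time: 1.88
tcp_pos: [0.3792, -0.3577, 0.2835]
eef_rot: [[1.0, 0.002, -0.002], [0.002, -1.0, -0.004], [-0.002, 0.004, -1.0]]
wrist_force: [-0.7, -0.4, -0.0]
opening: 0.64
grasp_force: 0.0
```

>>> drive_tool(motion=[[[0.104,0.134,-0.023],0,0.06],[[0.104,0.134,-0.023],0,0.06],[[0.104,0.134,-0.023],0,0.06],[[0.104,0.134,-0.023],0,0.06],[[0.104,0.134,-0.023],0,0.06]])

```text
time: 2.3
tcp_pos: [0.4859, -0.2172, 0.2591]
eef_rot: [[1.0, 0.004, 0.0], [0.004, -1.0, 0.004], [0.0, -0.004, -1.0]]
wrist_force: [0.5, 0.3, 0.5]
opening: 0.642
grasp_force: 0.0
```

Run:
```python
from h import *
c=imaging.capture("wrist");s=manip.sense();print(s["tcp_pos"])
save(c,"w1")
print(proj(c,[[.5159,-.2231,.07],[.4499,-.2231,.07],[.482,-.1873,.034]]).round(1))
```

```text
[ 0.48510075 -0.21875754  0.2593025 ]
[[290.1 176.3]
 [289.2 257. ]
 [248.2 207.4]]
```

View pics/w1.png

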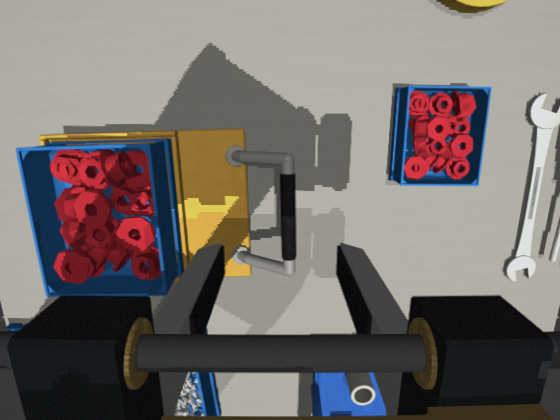

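The wrist view shows the black grip from (288,173) to (289,261). That matches the projected top-view estimate at z = 70 mm to within a few pixels, so I'll lower and pinch.

>>> drive_tool(motion=[[[0,0,-0.04],0,0.06],[[0,0,-0.08],0,0.06],[[0,0,-0.1],0,0.06],[[0,0,-0.111],0,0.06],[[0,0,-0.111],0,0.06]])

```text
time: 2.77
tcp_pos: [0.4816, -0.222, 0.1464]
eef_rot: [[1.0, -0.002, -0.005], [-0.002, -1.0, 0.003], [-0.005, -0.003, -1.0]]
wrist_force: [-0.9, 0.7, 0.3]
opening: 0.638
grasp_force: 0.0
```

>>> drive_tool(motion=[[[0,0,0],0,0.04],[[0,0,0],0,0.02],[[0,0,0],0,0.012],[[0,0,0],0,0.006],[[0,0,0],0,0.004]])

```text
time: 3.18
tcp_pos: [0.4845, -0.2224, 0.1505]
eef_rot: [[1.0, -0.0, 0.002], [-0.0, -1.0, -0.002], [0.002, 0.002, -1.0]]
wrist_force: [-0.6, 0.0, -0.2]
opening: 0.314
grasp_force: 0.0
```

>>> drive_tool(motion=[[[0,0,0],0,0.004],[[0,0,0],0,0.004],[[0,0,0],0,0.004],[[0,0,0],0,0.004],[[0,0,0],0,0.004]])

```text
time: 3.6
tcp_pos: [0.4838, -0.222, 0.1493]
eef_rot: [[1.0, 0.0, -0.0], [0.0, -1.0, -0.0], [-0.0, 0.0, -1.0]]
wrist_force: [-0.3, -0.1, 1.5]
opening: 0.115
grasp_force: 30.0
```

>>> drive_tool(motion=[[[0,0.003,0],0,0.004],[[0,0.007,0],0,0.004],[[0,0.012,0],0,0.004],[[0,0.017,0],0,0.004],[[0,0.022,0],0,0.004]])

```text
time: 4.02
tcp_pos: [0.4839, -0.1994, 0.1493]
eef_rot: [[1.0, 0.0, 0.0], [0.0, -1.0, -0.0], [0.0, 0.0, -1.0]]
wrist_force: [-1.1, -1.7, 2.6]
opening: 0.118
grasp_force: 30.0
```

>>> drive_tool(motion=[[[0,0.006,0],0,0.004],[[0,0.012,0],0,0.004],[[0,0.018,0],0,0.004],[[0,0.024,0],0,0.004],[[0,0.03,0],0,0.004]])

```text
time: 4.43
tcp_pos: [0.4838, -0.1692, 0.1492]
eef_rot: [[1.0, 0.0, 0.0], [0.0, -1.0, -0.0], [0.0, 0.0, -1.0]]
wrist_force: [-1.2, -1.3, 3.5]
opening: 0.116
grasp_force: 30.1
```

>>> drive_tool(motion=[[[0,0.006,0],0,0.004],[[0,0.012,0],0,0.004],[[0,0.018,0],0,0.004],[[0,0.024,0],0,0.004],[[0,0.027,0],0,0.004]])

```text
time: 4.85
tcp_pos: [0.4837, -0.1419, 0.1491]
eef_rot: [[1.0, 0.0, -0.0], [0.0, -1.0, 0.001], [-0.0, -0.001, -1.0]]
wrist_force: [-1.1, -1.6, 4.1]
opening: 0.118
grasp_force: 30.1
```

```bash
cat > look.py <<'E'
from h import *
import sys
c=imaging.capture("top");s=manip.sense()
print(s["time"],np.round(s["tcp_pos"],4),np.round(s["wrist_force"],1))
im=c["image"];hsv=cv2.cvtColor(im,cv2.COLOR_RGB2HSV)
a=cv2.resize(im[185:285,165:385,::-1],None,fx=3.6,fy=3.6,interpolation=cv2.INTER_CUBIC)
cv2.imwrite(f"pics/{sys.argv[1]}.png",a)
E
python3 look.py t2
```

```text
4.9 [ 0.4837 -0.1416  0.1491] [-0.8  1.9  5.7]
```

View pics/t2.png

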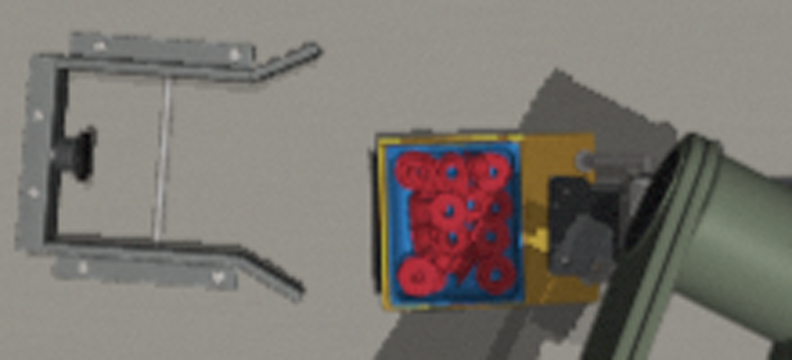

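The view shows the caddy's nose at x≈374 px, well outside the flare tips at x≈300–320. The handle has moved 80 mm. The upward force is growing, so I'll relieve it slightly, and I'll measure the heading.

Run:
```python
from h import *
c=imaging.capture("top");im=c["image"];s=manip.sense();print(s["wrist_force"],s["torque"])
f=lambda L:[(165+x/3.6,185+y/3.6) for x,y in L]
for n,L,z in(("front",[(379,133),(384,309)],.043),("rear",[(593,135),(598,303)],.034),("nose",[(373,150),(376,293)],.034)):
    P=atz(c,f(L),z);d=P[1]-P[0];print(n,P[:,:2].round(4).tolist(),np.degrees(np.arctan2(d[1],d[0])).round(1)%360-90,P.mean(0).round(4))
# yellow/blue/red mask min-area rect
hsv=cv2.cvtColor(im,cv2.COLOR_RGB2HSV);m=((hsv[...,1]>110)&(hsv[...,2]>40)).astype(np.uint8);m[:210]=0;m[275:]=0;m[:,:262]=0;m[:,335:]=0
e=np.argwhere(m)
L=[(x:=np.where(m[r])[0].min(),r) for r in range(228,266)]
P=atz(c,L,.043);k=np.polyfit(P[:,0],P[:,1],1);print("front slope deg",np.degrees(np.arctan(k[0])),k)
U=[(cc,np.where(m[:,cc])[0].min()) for cc in range(275,325)];D=[(cc,np.where(m[:,cc])[0].max()) for cc in range(275,310)]
for Q in(U,D):
    P=atz(c,Q,.04);k=np.polyfit(P[:,1],P[:,0],1);print("side",np.degrees(np.arctan(k[0])),np.polyval(k,P[:,1].mean()),P[:,1].mean())
```

```text
[-1.10609805  0.65129087  5.55245644] [0.20563235 0.21434356 0.23568869]
front [[0.5468, 0.0656], [0.4083, 0.0604]] 92.19999999999999 [0.4775 0.063  0.043 ]
rear [[0.5467, -0.1045], [0.4135, -0.1091]] 92.0 [ 0.4801 -0.1068  0.034 ]
nose [[0.5333, 0.0705], [0.4199, 0.0671]] 91.69999999999999 [0.4766 0.0688 0.034 ]
front slope deg 2.028527908001262 [0.03541929 0.04823931]
side -2.0266987277163397 0.5453552642352816 -0.017645551631202152
side -0.9379007441756394 0.4150292712940034 0.0027375008247884345
```

>>> drive_tool(motion=[[[0,0,0.0005],0,0.004],[[0,0,0.001],0,0.004],[[0,0,0.001],0,0.004]])

```text
time: 5.2
tcp_pos: [0.4832, -0.1425, 0.1493]
eef_rot: [[1.0, -0.001, -0.002], [-0.001, -1.0, 0.001], [-0.002, -0.001, -1.0]]
wrist_force: [-1.2, 1.1, 0.6]
opening: 0.118
grasp_force: 30.1
```

The caddy's heading is about 92° and its front axle is near (0.478, 0.031). Next I'll plan the S-curve.

```bash
cat > plan.py <<'E'
import numpy as np
from scipy.optimize import brentq
def plan(A,psi0,h0,bx_end,r1,r2,O=np.array([.5203,.1708]),pe=87.,step=.007,dmax=2.2):
    # h0 measured handle; A axle; returns rows relative to h0
    u=np.array([np.cos(np.radians(pe)),np.sin(np.radians(pe))]);n=np.array([-u[1],u[0]])
    def path(pm):
        P=[np.array(A)];ps=[psi0];s=0;ds=.0005
        while (P[-1]-O)@u<bx_end:
            rem=bx_end-(P[-1]-O)@u
            a=psi0+(pm-psi0)*min(1,s/r1); 
            if rem<r2:a=pe+(pm-pe)*rem/r2
            ps.append(a);P.append(P[-1]+ds*np.array([np.cos(np.radians(a)),np.sin(np.radians(a))]));s+=ds
        return np.array(P),np.array(ps)
    pm=brentq(lambda p:(path(p)[0][-1]-O)@n,45,100);P,ps=path(pm)
    H=P-.175*np.c_[np.cos(np.radians(ps)),np.sin(np.radians(ps))]
    H=H+(np.array(h0)-H[0])
    print("pm",pm)
    L=[0]
    for i in range(len(H)):
        if max(np.linalg.norm(H[i]-H[L[-1]])/step,abs(ps[i]-ps[L[-1]])/dmax)>=1 or i==len(H)-1:L.append(i)
    for k in range(0,len(L)-1,5):
        b=L[k];print([[[*(H[i]-H[b]).round(4).tolist(),0],round(float(np.radians(ps[i]-ps[b])),3),.004] for i in L[k+1:k+6]],"-> axle",P[L[min(k+5,len(L)-1)]].round(3),"handle",H[L[min(k+5,len(L)-1)]].round(4),"psi",ps[L[min(k+5,len(L)-1)]].round(1))
E
python3 -c "
from plan import *
plan([.478,.031],92,[.4835,-.1425],-.028,.022,.035)"
```

```text
pm 64.00342525218136
[[[-0.0078, 0.0024, 0], -0.044, 0.004], [[-0.0155, 0.0046, 0], -0.089, 0.004], [[-0.0231, 0.0072, 0], -0.133, 0.004], [[-0.0306, 0.0101, 0], -0.178, 0.004], [[-0.0379, 0.0134, 0], -0.222, 0.004]] -> axle [0.479 0.041] handle [ 0.4456 -0.1291] psi 79.3
[[[-0.0072, 0.0036, 0], -0.044, 0.004], [[-0.0142, 0.0075, 0], -0.089, 0.004], [[-0.021, 0.0116, 0], -0.133, 0.004], [[-0.0277, 0.0161, 0], -0.178, 0.004], [[-0.0341, 0.0209, 0], -0.222, 0.004]] -> axle [0.482 0.051] handle [ 0.4115 -0.1082] psi 66.5
[[[-0.0062, 0.0051, 0], -0.044, 0.004], [[-0.0029, 0.0118, 0], -0.044, 0.004], [[0.0004, 0.0185, 0], -0.044, 0.004], [[0.0036, 0.0253, 0], -0.044, 0.004], [[0.0069, 0.032, 0], -0.044, 0.004]] -> axle [0.496 0.08 ] handle [ 0.4185 -0.0762] psi 64.0
[[[0.0033, 0.0067, 0], 0.0, 0.004], [[0.0066, 0.0135, 0], 0.0, 0.004], [[0.0099, 0.0202, 0], 0.0, 0.004], [[0.0131, 0.027, 0], 0.0, 0.004], [[0.0199, 0.0293, 0], 0.029, 0.004]] -> axle [0.511 0.111] handle [ 0.4384 -0.0469] psi 65.7
[[[0.0074, 0.0006, 0], 0.038, 0.004], [[0.0149, 0.0015, 0], 0.076, 0.004], [[0.0224, 0.0026, 0], 0.114, 0.004], [[0.0299, 0.004, 0], 0.153, 0.004], [[0.0375, 0.0057, 0], 0.193, 0.004]] -> axle [0.517 0.128] handle [ 0.4759 -0.0412] psi 76.7
[[[0.0075, 0.002, 0], 0.04, 0.004], [[0.015, 0.0042, 0], 0.079, 0.004], [[0.0223, 0.0068, 0], 0.119, 0.004], [[0.0296, 0.0096, 0], 0.16, 0.004], [[0.0327, 0.0109, 0], 0.177, 0.004]] -> axle [0.519 0.143] handle [ 0.5086 -0.0302] psi 86.8
```

>>> drive_tool(motion=[[[-0.008,0.0025,0],-0.044,0.004],[[-0.0155,0.0045,0],-0.089,0.004],[[-0.023,0.007,0],-0.133,0.004],[[-0.0305,0.01,0],-0.178,0.004],[[-0.038,0.0135,0],-0.222,0.004]])

```text
time: 5.62
tcp_pos: [0.4451, -0.1293, 0.1494]
eef_rot: [[0.975, -0.223, -0.001], [-0.223, -0.975, 0.001], [-0.001, -0.0, -1.0]]
wrist_force: [0.1, 0.1, -0.3]
opening: 0.12
grasp_force: 30.0
```

>>> drive_tool(motion=[[[-0.007,0.0035,0],-0.044,0.004],[[-0.014,0.0075,0],-0.089,0.004],[[-0.021,0.0115,0],-0.133,0.004],[[-0.0275,0.016,0],-0.178,0.004],[[-0.034,0.021,0],-0.222,0.004]])

```text
time: 6.03
tcp_pos: [0.411, -0.1082, 0.1494]
eef_rot: [[0.902, -0.433, -0.001], [-0.433, -0.902, 0.001], [-0.001, -0.0, -1.0]]
wrist_force: [-0.4, 0.1, -1.0]
opening: 0.114
grasp_force: 30.0
```

>>> drive_tool(motion=[[[-0.006,0.005,0],-0.044,0.004],[[-0.003,0.012,0],-0.044,0.004],[[0.0005,0.0185,0],-0.044,0.004],[[0.0035,0.0255,0],-0.044,0.004],[[0.0035,0.0255,0],-0.044,0.004]])

```text
time: 6.45
tcp_pos: [0.4157, -0.0814, 0.1495]
eef_rot: [[0.884, -0.468, -0.0], [-0.468, -0.884, 0.002], [-0.001, -0.002, -1.0]]
wrist_force: [0.1, 0.4, -4.0]
opening: 0.118
grasp_force: 30.0
```

```bash
python3 look.py t3
```

```text
6.5 [ 0.4156 -0.0819  0.1496] [-0.8  1.  -3.4]
```

View pics/t3.png

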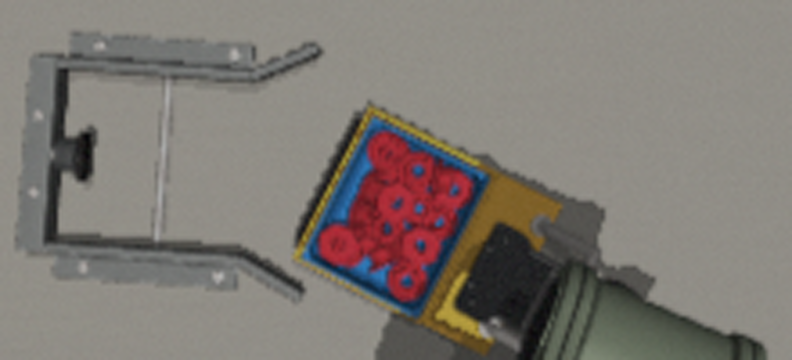

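The left front corner is at (297,258) and still outside. The left flare tip is at (300,297). Measuring the pose and replanning.

```bash
cat > pose.py <<'E'
from h import *
def pose(FR,FL,z=.043):
    c=imaging.capture("top");s=manip.sense()
    P=atz(c,[(165+x/3.6,185+y/3.6) for x,y in(FR,FL)],z)[:,:2]
    m=P.mean(0);d=P[1]-P[0];e=np.degrees(np.arctan2(d[1],d[0]))%360-90
    h=s["tcp_pos"][:2];v=m-h;psi=np.degrees(np.arctan2(v[1],v[0]))
    print("front mid",m.round(4),"w",np.linalg.norm(d).round(4),"edge heading",e.round(1),"line heading",psi.round(1),"len",np.linalg.norm(v).round(4))
    O=np.array([.5203,.1708]);b=np.radians(87.);u=np.array([np.cos(b),np.sin(b)]);n=np.array([-u[1],u[0]])
    ax=h+.175*v/np.linalg.norm(v);print("axle",ax.round(4),"bay",((ax-O)@u).round(4),((ax-O)@n).round(4));print("front in bay",((m-O)@u).round(4),((m-O)@n).round(4))
    return ax,psi,h
E
python3 -c "
from pose import *;from plan import *
ax,psi,h=pose((371,104),(296,259))
plan(ax,psi,h,-.028,.02,.035)"
```

```text
front mid [0.5083 0.1011] w 0.1357 edge heading 64.7 line heading 63.1 len 0.2055
axle [0.4945 0.0738] bay -0.0982 0.0207
front in bay -0.0702 0.0083
pm 66.01107331222002
[[[0.0052, 0.0047, 0], 0.015, 0.004], [[0.0106, 0.0093, 0], 0.031, 0.004], [[0.0159, 0.014, 0], 0.048, 0.004], [[0.0191, 0.0202, 0], 0.05, 0.004], [[0.0222, 0.0271, 0], 0.05, 0.004]] -> axle [0.509 0.105] handle [ 0.4376 -0.0552] psi 66.0
[[[0.006, 0.0045, 0], 0.021, 0.004], [[0.0139, 0.0057, 0], 0.06, 0.004], [[0.0208, 0.0069, 0], 0.096, 0.004], [[0.0278, 0.0084, 0], 0.131, 0.004], [[0.0347, 0.0101, 0], 0.167, 0.004]] -> axle [0.516 0.124] handle [ 0.4724 -0.0451] psi 75.6
[[[0.0069, 0.0019, 0], 0.036, 0.004], [[0.0138, 0.0041, 0], 0.072, 0.004], [[0.0207, 0.0066, 0], 0.109, 0.004], [[0.0274, 0.0092, 0], 0.145, 0.004], [[0.0341, 0.0122, 0], 0.182, 0.004]] -> axle [0.519 0.142] handle [ 0.5065 -0.0329] psi 86.0
[[[0.0028, 0.0013, 0], 0.016, 0.004]] -> axle [0.519 0.143] handle [ 0.5093 -0.0316] psi 86.9
```

>>> drive_tool(motion=[[[0.005,0.0045,-0.0003],0.015,0.004],[[0.0105,0.0095,-0.0005],0.03,0.004],[[0.016,0.014,-0.0006],0.048,0.004],[[0.019,0.02,-0.0006],0.05,0.004],[[0.022,0.027,-0.0006],0.05,0.004]])

```text
time: 6.97
tcp_pos: [0.4379, -0.0555, 0.1495]
eef_rot: [[0.906, -0.424, 0.0], [-0.424, -0.906, -0.0], [0.0, 0.0, -1.0]]
wrist_force: [-0.9, -0.3, -3.0]
opening: 0.119
grasp_force: 30.0
```

>>> drive_tool(motion=[[[0.006,0.0045,0],0.021,0.004],[[0.014,0.0055,0],0.06,0.004],[[0.021,0.007,0],0.096,0.004],[[0.028,0.0085,0],0.131,0.004],[[0.0345,0.01,0],0.167,0.004]])

```text
time: 7.38
tcp_pos: [0.4726, -0.0453, 0.1495]
eef_rot: [[0.964, -0.265, 0.0], [-0.265, -0.964, 0.0], [0.0, -0.0, -1.0]]
wrist_force: [-0.8, -0.3, -1.5]
opening: 0.114
grasp_force: 30.0
```

>>> drive_tool(motion=[[[0.007,0.002,0],0.036,0.004],[[0.014,0.004,0],0.072,0.004],[[0.0205,0.0065,0],0.109,0.004],[[0.0275,0.009,0],0.145,0.004],[[0.0275,0.009,0],0.145,0.004]])

```text
time: 7.8
tcp_pos: [0.5008, -0.0361, 0.1496]
eef_rot: [[0.992, -0.124, 0.002], [-0.124, -0.992, 0.0], [0.002, -0.001, -1.0]]
wrist_force: [-0.2, 0.4, -2.7]
opening: 0.115
grasp_force: 30.0
```

```bash
python3 look.py t4
```

```text
7.85 [ 0.5    -0.0363  0.1494] [ 0.  -0.8 -2. ]
```

View pics/t4.png

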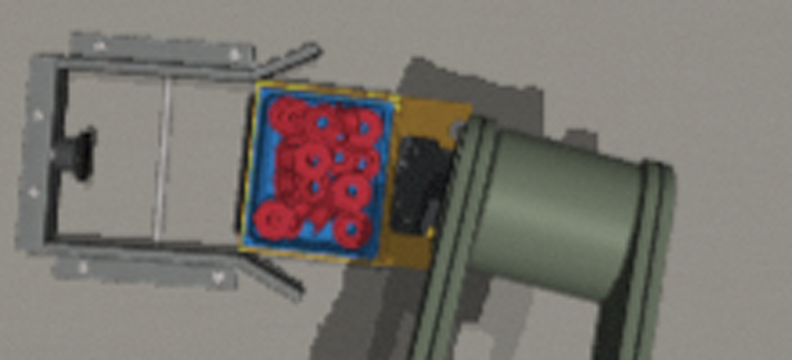

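The caddy's front corners are at (258,82) and (240,249), right at the rail mouth at (258,80) and (237,248). Checking the fit.

```bash
python3 -c "
from pose import *
ax,psi,h=pose((257,82),(239,250))
c=imaging.capture('top')
q=[(165+x/3.6,185+y/3.6) for x,y in((258,80),(237,248))]
print('rail mouth mid',atz(c,q,.04).mean(0).round(4),atz(c,q,.04).round(4))
b=np.radians(87);u=np.array([np.cos(b),np.sin(b)]);O=np.array([.5203,.1708])
for a in(-.03,-.02,-.01,0,.02):
    print('handle for origin at bay x',a,(O+(a-.115)*u-h).round(4))
print(manip.sense()['wrist_force'].round(1) if hasattr(manip.sense()['wrist_force'],'round') else manip.sense()['wrist_force'])
# rectangle check: save enlarged mouth
cv2.imwrite('pics/m.png',cv2.resize(c['image'][196:268,215:290,::-1],None,fx=8,fy=8,interpolation=cv2.INTER_CUBIC))
"
```

```text
front mid [0.52   0.1688] w 0.1333 edge heading 84.5 line heading 84.3 len 0.2062
axle [0.5169 0.1377] bay -0.0332 0.0017
front in bay -0.002 0.0002
rail mouth mid [0.5215 0.1695 0.04  ] [[0.588  0.162  0.04  ]
 [0.455  0.1771 0.04  ]]
handle for origin at bay x -0.03 [0.0131 0.0624]
handle for origin at bay x -0.02 [0.0136 0.0724]
handle for origin at bay x -0.01 [0.0141 0.0824]
handle for origin at bay x 0 [0.0146 0.0924]
handle for origin at bay x 0.02 [0.0157 0.1124]
[ 0.9  0.1 -1.8]
```

View pics/m.png

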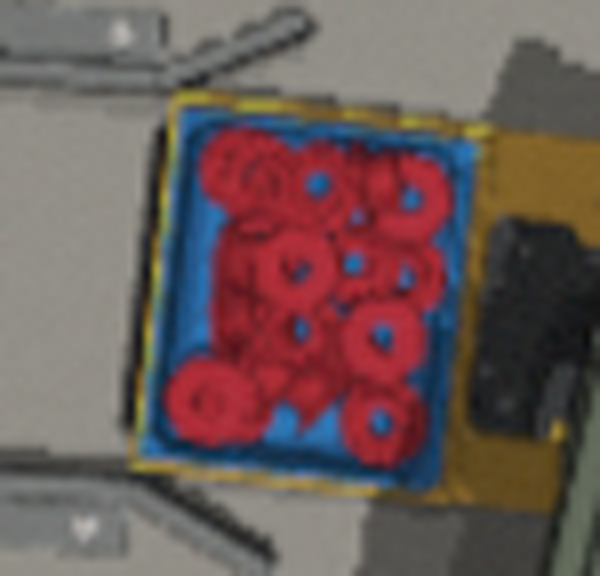

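>>> drive_tool(motion=[[[0.003,0.0015,-0.0003],0.014,0.004],[[0.006,0.003,-0.0004],0.028,0.004],[[0.0085,0.0045,-0.0004],0.042,0.004],[[0.0105,0.007,-0.0004],0.047,0.004],[[0.011,0.01,-0.0004],0.047,0.004]])

```text
time: 8.37
tcp_pos: [0.5108, -0.027, 0.1493]
eef_rot: [[0.997, -0.079, 0.001], [-0.079, -0.997, -0.0], [0.001, 0.0, -1.0]]
wrist_force: [-1.4, -1.5, 1.4]
opening: 0.122
grasp_force: 30.0
```

>>> drive_tool(motion=[[[0.0002,0.004,0],0,0.004],[[0.0004,0.008,0],0,0.004],[[0.0006,0.012,0],0,0.004],[[0.0008,0.016,0],0,0.004],[[0.001,0.02,0],0,0.004]])

```text
time: 8.78
tcp_pos: [0.5115, -0.0064, 0.1493]
eef_rot: [[0.997, -0.079, 0.001], [-0.079, -0.997, 0.0], [0.001, -0.0, -1.0]]
wrist_force: [-0.5, -1.0, 2.2]
opening: 0.12
grasp_force: 30.0
```

```bash
python3 -c "
from h import *
s=manip.sense();print(s['tcp_pos'],np.round(s['wrist_force'],1),np.round(s['torque'],2))
c=imaging.capture('top')
cv2.imwrite('pics/m2.png',cv2.resize(c['image'][196:268,180:290,::-1],None,fx=7,fy=7,interpolation=cv2.INTER_CUBIC))
"
```

```text
[ 0.51146745 -0.00640388  0.14931141] [-0.5 -1.   2.2] [-0.12  0.11  0.18]
```

View pics/m2.png

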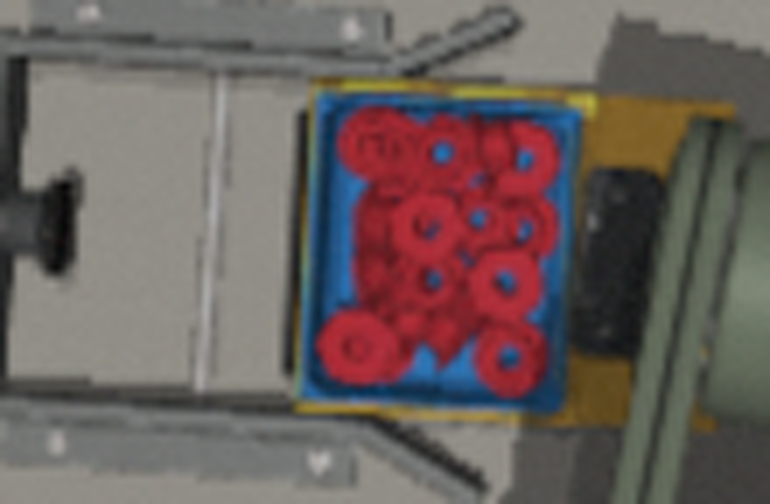

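The caddy's nose is between the rails with a few mm spare, at image x≈300, and the sill is at x≈215. Side forces are small, so I'll keep going straight.

>>> drive_tool(motion=[[[0.0003,0.005,0],0,0.004],[[0.0006,0.01,0],0,0.004],[[0.0009,0.016,0],0,0.004],[[0.0012,0.022,0],0,0.004],[[0.0016,0.028,0],0,0.004]])

```text
time: 9.25
tcp_pos: [0.5131, 0.0217, 0.1492]
eef_rot: [[0.997, -0.079, 0.0], [-0.079, -0.997, 0.0], [0.0, -0.0, -1.0]]
wrist_force: [-0.4, -1.5, 2.8]
opening: 0.122
grasp_force: 30.0
```

>>> drive_tool(motion=[[[0.0003,0.006,0],0,0.004],[[0.0006,0.012,0],0,0.004],[[0.0009,0.017,0],0,0.004],[[0.0012,0.022,0],0,0.004],[[0.0014,0.026,0],0,0.004]])

```text
time: 9.67
tcp_pos: [0.5145, 0.0477, 0.1492]
eef_rot: [[0.997, -0.079, 0.0], [-0.079, -0.997, 0.0], [0.0, -0.0, -1.0]]
wrist_force: [-1.0, -0.2, 3.6]
opening: 0.12
grasp_force: 30.0
```

>>> drive_tool(motion=[[[0.0001,0.003,0.0003],0,0.004],[[0.0003,0.006,0.0004],0,0.004],[[0.0005,0.009,0.0004],0,0.004],[[0.0006,0.011,0.0004],0,0.004],[[0.0007,0.013,0.0004],0,0.004]])

```text
time: 10.08
tcp_pos: [0.5148, 0.0603, 0.1493]
eef_rot: [[0.997, -0.079, -0.001], [-0.079, -0.997, 0.0], [-0.001, 0.0, -1.0]]
wrist_force: [-1.1, -0.3, 2.3]
opening: 0.117
grasp_force: 30.0
```

>>> drive_tool(motion=[[[0.0,0.001,0],0,0.004],[[0.0001,0.002,0],0,0.004],[[0.0002,0.003,0],0,0.004]])

```text
time: 10.33
tcp_pos: [0.5147, 0.0623, 0.1493]
eef_rot: [[0.997, -0.079, -0.001], [-0.079, -0.997, -0.002], [-0.001, 0.002, -1.0]]
wrist_force: [-2.4, -4.5, 1.3]
opening: 0.117
grasp_force: 30.0
```

>>> drive_tool(motion=[[[0.0001,0.0015,-0.0003],0,0.004],[[0.0002,0.003,-0.0007],0,0.004],[[0.0002,0.004,-0.001],0,0.004],[[0.0003,0.005,-0.0012],0,0.004],[[0.0003,0.006,-0.0013],0,0.004]])

```text
time: 10.75
tcp_pos: [0.5156, 0.0696, 0.1483]
eef_rot: [[0.997, -0.079, 0.0], [-0.079, -0.997, 0.001], [0.0, -0.001, -1.0]]
wrist_force: [-0.9, 0.3, 2.1]
opening: 0.119
grasp_force: 30.0
```

>>> drive_tool(motion=[[[0,0.001,0.0002],0,0.004],[[0.0001,0.002,0.0004],0,0.004],[[0.0001,0.003,0.0007],0,0.004],[[0.0002,0.004,0.0009],0,0.004],[[0.0002,0.005,0.0012],0,0.004]])

```text
time: 11.17
tcp_pos: [0.5153, 0.0746, 0.149]
eef_rot: [[0.997, -0.079, -0.001], [-0.079, -0.997, 0.001], [-0.001, -0.001, -1.0]]
wrist_force: [-0.3, 1.5, -1.5]
opening: 0.122
grasp_force: 30.0
```

>>> drive_tool(motion=[[[0,0.001,0],0,0.004],[[0.0001,0.002,0],0,0.004],[[0.0001,0.003,0],0,0.004]])

```text
time: 11.42
tcp_pos: [0.5156, 0.0773, 0.1493]
eef_rot: [[0.997, -0.079, -0.001], [-0.079, -0.997, 0.0], [-0.001, -0.0, -1.0]]
wrist_force: [-1.5, 2.2, -0.0]
opening: 0.117
grasp_force: 30.0
```

>>> drive_tool(motion=[[[0,0.001,0],0,0.004],[[0.0001,0.002,0],0,0.004],[[0.0001,0.002,0],0,0.004]])

```text
time: 11.67
tcp_pos: [0.5159, 0.0789, 0.1494]
eef_rot: [[0.997, -0.079, -0.0], [-0.079, -0.997, -0.001], [0.0, 0.001, -1.0]]
wrist_force: [-1.6, -0.7, -0.4]
opening: 0.118
grasp_force: 30.0
```

>>> drive_tool(motion=[[[0,0.001,0],0,0.004],[[0.0001,0.002,0],0,0.004],[[0.0001,0.002,0],0,0.004]])

```text
time: 11.92
tcp_pos: [0.516, 0.0811, 0.1494]
eef_rot: [[0.997, -0.079, 0.0], [-0.079, -0.997, -0.0], [0.0, 0.0, -1.0]]
wrist_force: [-0.7, 0.6, 0.1]
opening: 0.12
grasp_force: 30.0
```

>>> drive_tool(motion=[[[0,0.001,0],0,0.004],[[0.0001,0.002,0],0,0.004],[[0.0001,0.002,0],0,0.004]])

```text
time: 12.17
tcp_pos: [0.5161, 0.0833, 0.1494]
eef_rot: [[0.997, -0.079, 0.0], [-0.079, -0.997, 0.0], [0.0, -0.0, -1.0]]
wrist_force: [-0.6, -0.1, -0.0]
opening: 0.118
grasp_force: 30.0
```

>>> drive_tool(motion=[[[0,0.001,0],0,0.004],[[0.0001,0.002,0],0,0.004],[[0.0001,0.002,0],0,0.004]])

```text
time: 12.42
tcp_pos: [0.5162, 0.0853, 0.1494]
eef_rot: [[0.997, -0.079, 0.0], [-0.079, -0.997, 0.0], [0.0, -0.0, -1.0]]
wrist_force: [-1.3, 0.3, -1.0]
opening: 0.116
grasp_force: 30.0
```

>>> drive_tool(motion=[[[0,0.0005,0],0,0.004],[[0,0.001,0],0,0.004],[[0.0001,0.0015,0],0,0.004]])

```text
time: 12.67
tcp_pos: [0.5163, 0.0864, 0.1494]
eef_rot: [[0.997, -0.079, -0.0], [-0.079, -0.997, -0.001], [0.0, 0.001, -1.0]]
wrist_force: [-1.3, -2.4, 0.9]
opening: 0.117
grasp_force: 30.0
```

>>> drive_tool(motion=[[[0,0.0005,0],0,0.004],[[0,0.001,0],0,0.004],[[0.0001,0.0015,0],0,0.004]])

```text
time: 12.92
tcp_pos: [0.5163, 0.0874, 0.1494]
eef_rot: [[0.997, -0.079, -0.0], [-0.079, -0.997, -0.002], [-0.0, 0.002, -1.0]]
wrist_force: [-1.3, -5.9, 0.1]
opening: 0.119
grasp_force: 30.0
```

>>> drive_tool(motion=[[[0,0.0005,0],0,0.004],[[0,0.001,0],0,0.004],[[0,0.001,0],0,0.004]])

```text
time: 13.17
tcp_pos: [0.5164, 0.0879, 0.1494]
eef_rot: [[0.997, -0.079, -0.0], [-0.079, -0.997, -0.003], [-0.0, 0.003, -1.0]]
wrist_force: [-2.1, -6.9, 1.2]
opening: 0.115
grasp_force: 30.0
```

Contact with the buffer, at about 4 N/mm. Pressing on slowly to about 12 N.

>>> drive_tool(motion=[[[0,0.0004,0],0,0.004],[[0,0.0008,0],0,0.004],[[0,0.0012,0],0,0.004],[[0,0.0015,0],0,0.004],[[0,0.0015,0],0,0.004]])

```text
time: 13.58
tcp_pos: [0.5163, 0.0887, 0.1494]
eef_rot: [[0.997, -0.078, -0.001], [-0.078, -0.997, -0.004], [-0.0, 0.004, -1.0]]
wrist_force: [-1.7, -9.1, 0.8]
opening: 0.116
grasp_force: 30.0
```

>>> drive_tool(motion=[[[0,0.0005,0],0,0.004],[[0.0001,0.001,0],0,0.004],[[0.0001,0.0015,0],0,0.004],[[0.0001,0.0018,0],0,0.004],[[0.0001,0.0018,0],0,0.004]])

```text
time: 14.0
tcp_pos: [0.5164, 0.0896, 0.1494]
eef_rot: [[0.997, -0.078, -0.001], [-0.078, -0.997, -0.006], [-0.0, 0.006, -1.0]]
wrist_force: [-2.6, -11.1, 1.7]
opening: 0.119
grasp_force: 30.0
```

>>> drive_tool(motion=[[[0,0.0004,0],0,0.004],[[0,0.0008,0],0,0.004],[[0,0.0012,0],0,0.004],[[0,0.0012,0],0,0.004],[[0,0.0012,0],0,0.004]])

```text
time: 14.42
tcp_pos: [0.5164, 0.0903, 0.1494]
eef_rot: [[0.997, -0.078, -0.001], [-0.078, -0.997, -0.007], [-0.001, 0.007, -1.0]]
wrist_force: [-2.7, -12.6, 2.1]
opening: 0.117
grasp_force: 30.0
```

>>> drive_tool(motion=[[[0,0,0],0,0.004],[[0,0,0],0,0.004],[[0,0,0],0,0.004],[[0,0,0],0,0.004],[[0,0,0],0,0.004]])

```text
time: 14.83
tcp_pos: [0.5164, 0.0903, 0.1494]
eef_rot: [[0.997, -0.078, -0.001], [-0.078, -0.997, -0.007], [-0.001, 0.007, -1.0]]
wrist_force: [-2.0, -13.7, 1.9]
opening: 0.117
grasp_force: 30.0
```

>>> drive_tool(motion=[[[0,-0.001,0],0,0.004],[[-0.0001,-0.002,0],0,0.004],[[-0.0002,-0.003,0],0,0.004],[[-0.0002,-0.004,0],0,0.004],[[-0.0003,-0.005,0],0,0.004]])

```text
time: 15.25
tcp_pos: [0.5162, 0.0875, 0.1494]
eef_rot: [[0.997, -0.079, -0.0], [-0.079, -0.997, -0.002], [-0.0, 0.002, -1.0]]
wrist_force: [-0.8, -3.5, 0.4]
opening: 0.114
grasp_force: 30.0
```

>>> drive_tool(motion=[[[0,-0.001,0],0,0.004],[[0,-0.0015,0],0,0.004],[[0,-0.002,0],0,0.004],[[0,-0.002,0],0,0.004],[[0,-0.002,0],0,0.004]])

```text
time: 15.67
tcp_pos: [0.5162, 0.0867, 0.1494]
eef_rot: [[0.997, -0.079, 0.0], [-0.079, -0.997, 0.0], [0.0, -0.0, -1.0]]
wrist_force: [-0.9, -2.4, 0.3]
opening: 0.117
grasp_force: 30.0
```

>>> drive_tool(motion=[[[0,-0.0008,0],0,0.004],[[0,-0.0014,0],0,0.004],[[0,-0.002,0],0,0.004],[[0,-0.002,0],0,0.004],[[0,-0.002,0],0,0.004]])

```text
time: 16.08
tcp_pos: [0.5162, 0.0849, 0.1493]
eef_rot: [[0.997, -0.079, 0.0], [-0.079, -0.997, 0.001], [0.0, -0.001, -1.0]]
wrist_force: [-1.5, 0.9, 0.0]
opening: 0.121
grasp_force: 30.0
```

>>> drive_tool(motion=[[[0,0,0],0,0.014],[[0,0,0],0,0.018],[[0,0,0],0,0.024],[[0,0,0],0,0.03],[[0,0,0],0,0.036]])

```text
time: 16.5
tcp_pos: [0.5164, 0.0845, 0.1495]
eef_rot: [[0.997, -0.079, 0.0], [-0.079, -0.997, 0.0], [0.0, -0.0, -1.0]]
wrist_force: [-0.0, -0.4, 0.2]
opening: 0.355
grasp_force: 0.0
```

>>> drive_tool(motion=[[[0,0,0],0,0.04],[[0,0,0],0,0.04],[[0,0,0.01],0,0.04],[[0,0,0.025],0,0.04],[[0,0,0.05],0,0.04]])

```text
time: 16.92
tcp_pos: [0.5144, 0.0845, 0.1982]
eef_rot: [[0.997, -0.079, -0.005], [-0.079, -0.997, 0.0], [-0.005, 0.0, -1.0]]
wrist_force: [0.9, 1.3, -0.2]
opening: 0.425
grasp_force: 0.0
```

Released with no residual force. I'll retreat upward and check.

>>> drive_tool(motion=[[[0,0,0.03],0,0.04],[[0,0,0.06],0,0.04],[[0,-0.03,0.09],0,0.04],[[0,-0.06,0.09],0,0.04],[[0,-0.1,0.09],0,0.04]])

```text
time: 17.33
tcp_pos: [0.5176, -0.0152, 0.2936]
eef_rot: [[0.997, -0.076, 0.008], [-0.076, -0.997, -0.001], [0.008, 0.0, -1.0]]
wrist_force: [0.6, -0.2, -0.2]
opening: 0.425
grasp_force: 0.0
```

>>> drive_tool(motion=[[[-0.02,-0.04,0],0,0.04],[[-0.04,-0.08,0],0,0.04],[[-0.04,-0.08,0],0,0.04],[[-0.04,-0.08,0],0,0.04],[[-0.04,-0.08,0],0,0.04]])

```text
time: 17.75
tcp_pos: [0.4763, -0.0954, 0.29]
eef_rot: [[0.997, -0.08, 0.001], [-0.08, -0.997, 0.0], [0.001, -0.001, -1.0]]
wrist_force: [-0.7, 0.5, 0.3]
opening: 0.423
grasp_force: 0.0
```

```bash
python3 look.py fin
```

```text
17.8 [ 0.4766 -0.0947  0.2899] [-0.3 -0.   0.3]
```

View pics/fin.png

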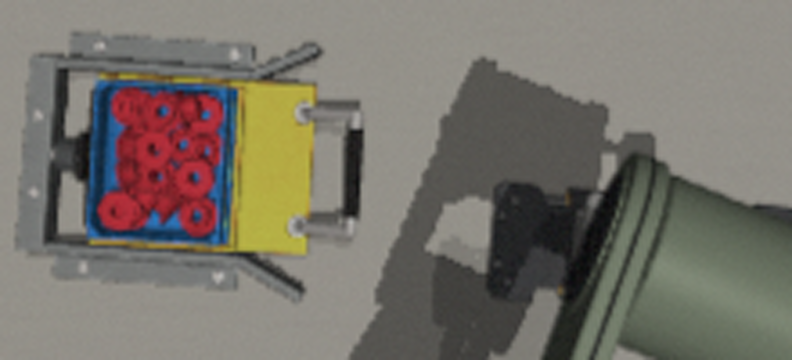

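The caddy stands parked at the buffer (nose at x≈92 px), between the rails. Its box is on the deck and the arm is clear.

```bash
python3 -c "
from rig import job
print(job.job_done())"
```

```text
the job is handed in; nothing more can be done
None
```

I pushed the caddy 80 mm straight ahead, enough to bring the castors round (they can't be seen under the deck), steered it into the bay and over the sill, and pressed it on the buffer at about 13 N; the handed-in job left it parked with its box aboard and the arm clear.

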